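# Clamp a lamp base on the finishing jig with a T-bolt

### The arm

A 6-joint arm with a two-finger parallel gripper is mounted at the origin on the work surface. World frame = base frame: x ahead of the robot, y to its left, z up, the work surface at z = 0. Lengths are in mm, angles in rad, forces in N, time in s.
With the tool pointing down it reaches from about 275 to 1000 mm from the base axis. Payload 8.4 kg.
Tool frame: the origin (TCP) lies midway between the tips of the shut fingers; the grasp point (between the pads) lies 19 mm behind it; z points along the fingers, y is the line along which they close (so a half turn about z gives the same grasp; the last joint's range is limited). The gripper opens to 85 mm and grips with 20 to 120 N. Pads are 22 mm wide; open, the fingers measure 114 mm over their backs; the gripper's body (76 mm by 85 mm) begins 54 mm behind the grasp point. The pads swing forward as they close: fully open they stand 13 mm farther back than shut.
Start: joints at [1.223, 0.353, 1.633, -0, 1.155, -0.002], TCP at [211.842, 588.006, 231.281] pointing down, gripper open.
Joint ranges: [-2.63, 2.63], [-0.92, 2.1], [0.06, 2.66], [-1.3, 4.44], [0, 2.69], [-3.02, 3.02]. Speed limits (rad/s): [2.22, 2.22, 2.79, 3.14, 3.14, 3.14].

### API

Orientations are given as [roll, pitch, yaw] about the fixed x, y, z axes, in that order (R = Rz(yaw) Ry(pitch) Rx(roll)).
In Python, from rig import r gives the robot as it stands.
- The arm moves only by the tool servo_tool, never from a script. Its argument "deltas" is a list of rows, each an object of numbers: "x", "y", "z": the shift along the world's x, y, z in mm; "rx", "ry", "rz": the turn, a rotation vector about the world's x, y, z in rad; "gripper": the gripper's target within -1 to 1 (fully open at 1, half-way at 0, shut at -1). A call has 1 to 10 rows; each row is the pose to reach, as a shift and turn from the pose commanded when the call began; what a row does not reach only later rows make up. A row lasts 1/10 s, in which the tool goes at most 50 mm and 8.59 degrees, less where a joint would pass 70% of its speed; a pose out of reach is approached as far as the arm can. A call with a gripper value outside its range is refused whole. The fingers move at their own pace and stop on an object; "newtons" is the grip in N (left out, the last holds). Time passes only in rows, so rows that repeat a pose let the fingers close. It gives the time, the measured TCP pose, the force, the opening and the grip force at its end, in the units of the state.
- r.sense(): the state, without advancing time (a new reading comes with each control period).
- r.grab_frame(name): name is "side" or "top" or "wrist"; returns the picture (420x560x3 uint8, blue, green, red); there is no depth.
- r.camera_params(name): a dict with "mtx" (3x3 intrinsics, pixels), "D" ([k1, k2, p1, p2, k3] as OpenCV has them; the pictures are not rectified), "eye" and "orientation" of the camera in the world. Camera axes: x right, y down, z forward; pixel columns grow to the right and rows downward; lengths in mm; the calibration is good to about 2 mm. A picture is of the moment at which its call begins: read the wrist's pose just before it. camera_params takes no time and is no camera call; for the wrist camera it gives the pose at the moment of the call.
- r.sign_off(): hands the job in; it is judged then, once.
Trained networks look in the newest picture that a camera, given by its name, has taken for a name from the list of things; names that differ only in an ending like _2 or _b are one class to them, and where a whole thing is asked for, a point or a joint stands for the part that bears it (a point fixed in the world has none). Each returns a list of dicts, best first, with "conf" (0 to 1); they miss things now and then, are a little off and sometimes report something else, mostly with a low value. They report only what shows in the picture. A call takes as long as a camera call. They do not tell look-alikes from the thing itself.
- r.recognise(name, camera): "box" ([left, top, width, height] in pixels, round what is visible of it).
The state is a dict: "clock": time; "qpos": joint angles; "qvel": joint speeds; "joint_efforts": joint torques, N m; "eef_pos": TCP position; "tcp_rot": TCP orientation; "contact_force": force on the tool from outside, world axes, zero at the start; "wrist_torque": the same for the moment, N m; "opening": opening from 0.0 (shut) to 1.0 (fully open); "grasp_force": force on a finger pad.
Only numpy, scipy, OpenCV 4.12 (cv2) and the standard library are available. Lean on these libraries where they do the work, as an engineer would, in place of code of your own. Each camera call takes 0.05 s, during which the arm holds its last target. There are 200 camera calls.

### The job

Clamp the round wooden lamp base lying on the finishing jig: take the T-bolt from its holder block, find the floating slot in the jig gently by feel through the lamp base's hole, and pass the T-head through. Push it down against its spring washer, turn it a quarter turn and let it rise so that the head is locked in the cross groove under the plate, then let go. Never ram the bolt against the jig or the lamp base, and leave the cup, the jar and the spare lamp base where they are.

Things in the scene. Friction and masses are not known exactly. Their poses are not given: they have to be found in the camera images.
- jig: Finishing jig, fixed: plywood block 180 x 180 mm, 60 mm high, with a 68 x 68 mm square well in its middle (floor 5 mm above the table), closed by a steel lock plate with a slot along the jig's x axis. Four wooden pegs (10 mm thick, 16 mm high, 79 mm from the middle on the diagonals) stand on its top. Origin: centre of its underside, on the table; z up.
- slot_mark (a point): Middle of the jig, 58 mm above its underside, level with the lock plate's top. The slot is 40 mm long (jig x), 13 mm wide (jig y). The plate floats and is not measured: the slot's centre lies up to 12 mm from this mark to either side along the jig's y, none along x. The plate is stiff (60 N to move). A T-head that misses the slot stands on the plate's top.
- groove_mark (a point): 8 mm below slot_mark: level of the lock plate's underside (50 mm up). Under it four lands, 4 mm thick (down to 46 mm), leave open the slot and a cross groove 18 mm wide along the jig's y through the slot's centre. A T-head can turn, either way, only with its upper face below 46 mm; at 90 degrees (long axis along jig y) it rises into the groove to 50 mm and is locked.
- bolt_grip (a point): Centre of the T-bolt's grip, a dark steel bar 44 mm long (x), 16 mm thick (y), 26 mm high (z) at the top of the bolt. The T-head is parallel to the grip: x is the long axis of both, z points up along the shank. The bolt is the same after a half turn. It weighs 0.19 to 0.33 kg.
- bolt_head (a point): Centre of the steel T-head at the foot of the T-bolt, 75 mm below bolt_grip: 36 mm long (x), 10 mm wide (y), 8 mm high (z), so its underside is 79 mm and its upper face 71 mm below bolt_grip. The shank above it is 10 mm thick.
- bolt: The T-bolt, 92 mm tall; origin at the centre of the T-head's underside, axes as bolt_grip. It carries a sprung washer.
- washer (a point): Centre of the underside of the bolt's round aluminium washer, 88 mm across, 6 mm thick, that slides on the shank. At rest it is 33 mm above the T-head's underside; it can be pushed up 15 mm towards the grip against a spring (4 N at first, plus 1 N per mm, solid at 15 mm). Locked on the jig it is pushed up 5 mm (9 N); to turn the bolt, 9 to 15 mm (13 to 19 N).
- holder: Wooden holder block, fixed, 100 x 100 mm, 45 mm high, with a round 51 mm hole; origin: centre of its underside. The T-bolt hangs upright in the hole, its washer on the block's top, its underside about 12 mm above the table, so its grip centre is about 91 mm above the table.
- disc: The wooden lamp base to be clamped: loose flat ring, 144 mm across, 20 mm thick, with a 56 mm round hole, lying on top of the jig between the pegs (its upper face 80 mm above the jig's underside, about 1 to 2 mm of play sideways). Origin: centre of its underside; z up. It may turn on the spot.
- disc_center (a point): Centre of that lamp base, half-way up (10 mm above its underside).
- cup: Bystander: loose white paper cup, 76 mm across, 95 mm high; origin: centre of its underside.
- jar: Bystander: loose amber jar with a lid, 68 mm across, 90 mm high; origin: centre of its underside.
- spare_disc: Bystander: a second lamp base of the same shape, loose on the table at the far side; origin: centre of its underside.
There are look-alikes about, which are no part of the job. Leave any red look-alike of the disc alone. Leave any red look-alike of the bolt alone.

How it is judged:
By the outcome, as a careful person would: the job done as asked, in the order asked, and still so for the second after the job is handed in, with the robot touching nothing.
It also fails if it takes over 58 s, if anything falls off the work surface, if the arm or the gripper's body presses on something with over 40 N, if the wrist force passes 120 N, or if a joint passes its speed limit or range.

## Working session

There is one attempt and no reset: what is moved stays moved. The work goes in short steps, Python scripts to look and compute and a tool call to move; the robot and the scene stay as the last step left them, time stands still between calls to the robot, and variables do not carry over. Pictures are saved under pics/ and viewed, at most 10 in all, crops included, and the job is handed in when it is done.

Besides the shell and the picture viewer there is one more tool, called after "Request:" by a JSON object that holds its "api" and its "payload". servo_tool: Moves the arm, as the interface text tells. Its arguments: {"type":"object","properties":{"deltas":{"type":"array","items":{"type":"object","properties":{"x":{"type":"number"},"y":{"type":"number"},"z":{"type":"number"},"rx":{"type":"number"},"ry":{"type":"number"},"rz":{"type":"number"},"gripper":{"type":"number"}}}},"newtons":{"type":"number"}},"required":["deltas"]}

```bash
mkdir -p pics; python3 - <<'E'
from rig import r
import cv2,numpy as np
for c in ("top","side"):
    f=r.grab_frame(c); cv2.imwrite(f"pics/{c}0.png",f)
    p=r.camera_params(c); print(c,p)
    for n in ("bolt","holder","jig","disc"):
        print(n,[(d["box"],round(d["conf"],2)) for d in r.recognise(n,c)])
s=r.sense(); print(s)
E
```

```text
top {'mtx': array([[461.25716319,   0.        , 290.11604508],
       [  0.        , 461.25716319, 208.19579732],
       [  0.        ,   0.        ,   1.        ]]), 'D': array([-0.08007292,  0.        ,  0.        ,  0.        ,  0.        ]), 'eye': array([ 328.12287427,   -6.50386678, 1172.58894136]), 'orientation': array([-2.93547409e+00, -2.25498465e-03, -1.48338250e+00])}
bolt [([336.7, 211.0, 34.2, 33.5], 0.95), ([332.8, 269.2, 34.6, 32.7], 0.89), ([273.2, 124.3, 52.9, 53.2], 0.42)]
holder [([329.6, 209.2, 43.2, 41.1], 0.58)]
jig [([169.1, 182.1, 80.5, 75.5], 0.77)]
disc [([255.3, 259.2, 60.4, 58.9], 0.77), ([160.8, 114.3, 52.0, 49.6], 0.71), ([177.7, 188.2, 60.1, 58.8], 0.61)]
side {'mtx': array([[422.60041842,   0.        , 275.82174405],
       [  0.        , 422.60041842, 211.89025565],
       [  0.        ,   0.        ,   1.        ]]), 'D': array([-0.11308048,  0.        ,  0.        ,  0.        ,  0.        ]), 'eye': array([  26.03381227, -772.79619835,  842.60971933]), 'orientation': array([-2.23595667,  0.01440881, -0.60409158])}
bolt [([240.1, 271.7, 33.0, 31.9],
[... 265 characters left out ...]
0.5], 0.57)]
{'clock': 0.5, 'qpos': array([ 1.22260609e+00,  3.53019455e-01,  1.63345150e+00,  6.76934144e-06,
        1.15521642e+00, -2.39824110e-03]), 'qvel': array([-0.00128706,  0.00025043,  0.00073176,  0.00149605, -0.00024959,
        0.00063641]), 'joint_efforts': array([-3.08339222e-04, -6.04692435e+01, -3.42183530e+01, -5.01805334e-05,
        2.27043864e-03, -2.94812401e-05]), 'eef_pos': array([211.823635  , 587.97255044, 231.24673885]), 'tcp_rot': array([-3.14149795e+00, -6.42003420e-06,  2.79579793e+00]), 'contact_force': array([ 0.05618195,  0.13421121, -0.62180463]), 'wrist_torque': array([0.03499313, 0.02109225, 0.05307826]), 'grasp_force': 0.0, 'opening': 1.0012967527450178}
```

```bash
python3 - <<'E'
import cv2,numpy as np
t=cv2.imread("pics/top0.png"); 
c=cv2.resize(t[100:320,140:400],None,fx=3,fy=3*1.0,interpolation=cv2.INTER_CUBIC)[:600]
c=cv2.resize(t[105:305,140:400],(780,600),interpolation=cv2.INTER_CUBIC); cv2.imwrite("pics/top0c.png",c)
s=cv2.imread("pics/side0.png")
cv2.imwrite("pics/side0c.png",cv2.resize(s[140:320,170:370],(660,594),interpolation=cv2.INTER_CUBIC))
E
```

```text
(no output)
```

View pics/top0c.png

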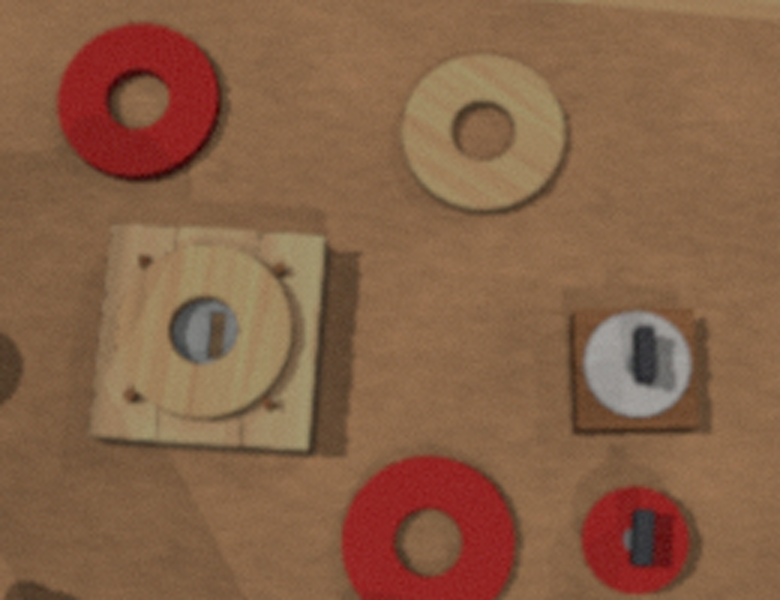

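View pics/side0c.png

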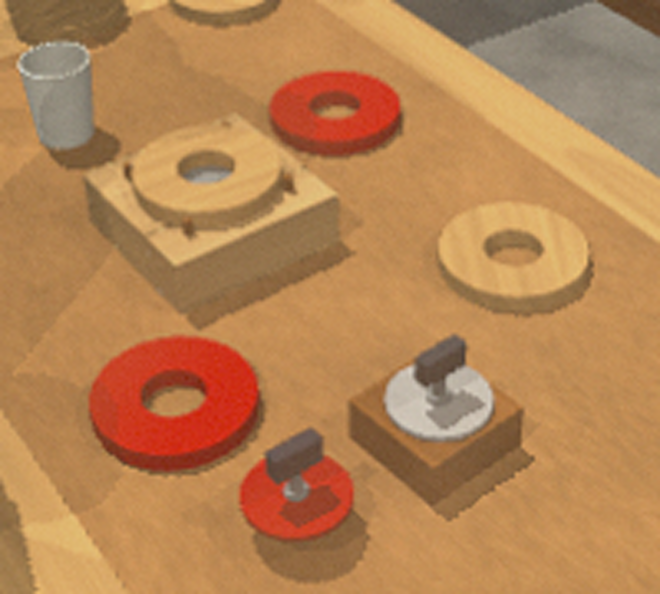

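The top crop shows the steel-washered bolt in its holder at about (645,355). The red decoy bolt is at (643,538). The jig with the disc is at (210,335), and the slot shows inside the hole at about (217,335). The side crop agrees: bolt at (440,360), red decoy at (295,455), jig at (210,190), cup at (58,95).

```bash
cat > h.py <<'E'
import cv2,numpy as np
from scipy.spatial.transform import Rotation as R
def ray(p,uv,z):
    u=cv2.undistortPoints(np.array(uv,float).reshape(-1,1,2),p["mtx"],p["D"]).reshape(-1,2)
    d=np.c_[u,np.ones(len(u))]@R.from_euler("xyz",p["orientation"]).as_matrix().T
    e=np.array(p["eye"]); return (e+d*((z-e[2])/d[:,2:]))[:,:2]
def proj(p,P):
    M=R.from_euler("xyz",p["orientation"]).as_matrix().T
    return cv2.projectPoints(np.array(P,float).reshape(-1,1,3),cv2.Rodrigues(M)[0],-M@np.array(p["eye"]),p["mtx"],p["D"])[0].reshape(-1,2)
E
python3 - <<'E'
from rig import r
from h import *
p=r.camera_params("top"); np.set_printoptions(precision=1,suppress=True)
f=lambda L:[(140+x/3,105+y/3) for x,y in L]
j=ray(p,f([(112,226),(327,236),(312,451),(93,437)]),60); print("jig",j,j.mean(0))
for a,b in((0,1),(1,2),(2,3),(3,0)): d=j[b]-j[a]; print(np.hypot(*d),np.degrees(np.arctan2(d[1],d[0])))
print("slot",ray(p,f([(208,312),(225,312),(225,357),(208,357),(216.5,335)]),57))
print("hole",ray(p,f([(204,330)]),80)); 
pegs=ray(p,f([(146,261),(284,271),(272,405),(133,396)]),76);print("pegs",pegs,pegs.mean(0))
h=ray(p,f([(574,312),(706,314),(700,428),(577,432)]),45);print("holder",h,h.mean(0))
print("washer c",ray(p,f([(638,364)]),51))
im=cv2.imread("pics/top0.png"); g=im[205:240,340:375].astype(int).max(2)<75
n,l,st,ce=cv2.connectedComponentsWithStats(g.astype(np.uint8)); k=1+np.argmax(st[1:,4]); print(st[k],ce[k])
ys,xs=np.nonzero(l==k); rc=cv2.minAreaRect(np.c_[xs+340,ys+205].astype(np.float32)); print(rc)
print("grip",ray(p,[rc[0],ce[k]+[340,205]],98)); b=ray(p,cv2.boxPoints(rc),98); print(b)
for a in range(3): d=b[a+1]-b[a]; print(np.hypot(*d),np.degrees(np.arctan2(d[1],d[0])))
E
```

```text
jig [[606.4 299.2]
 [613.3 118.9]
 [434.4 112.1]
 [429.6 290.5]] [520.9 205.2]
180.47545892824172 -87.78587867434926
179.06264887343048 -177.83740115814808
178.45813110454392 91.54101150852908
176.97596701269507 2.819097228568167
slot [[541.1 210.4]
 [542.4 196.3]
 [505.  191.8]
 [503.7 205.7]
 [522.6 201. ]]
hole [[521.7 207.3]]
pegs [[575.4 262.7]
 [576.9 148.9]
 [466.6 146.2]
 [463.8 258.5]] [520.7 204.1]
holder [[ 570.2  -91.2]
 [ 578.2 -201.3]
 [ 482.3 -201.2]
 [ 470.3 -100.7]] [ 525.3 -148.6]
washer c [[ 529.9 -146.4]]
[ 11   9   8  19 136] [14.4 18.2]
((354.5, 223.0), (18.0, 7.0), 90.0)
grip [[ 529.9 -144.4]
 [ 529.5 -144.2]]
[[ 550.8 -134.8]
 [ 552.3 -151.4]
 [ 509.  -153.9]
 [ 507.6 -137.4]]
16.706101455790773 -84.98273271509656
43.30724711054553 -176.67750381685235
16.573904133166398 94.9613872104373
```

```bash
python3 - <<'E'
from rig import r
from h import *
s=r.sense();p=r.camera_params("wrist");M=R.from_euler("xyz",s["tcp_rot"]).as_matrix();C=R.from_euler("xyz",p["orientation"]).as_matrix()
print(M.T@(p["eye"]-s["eef_pos"]),(M.T@C).round(3),p["mtx"][0,0],s["clock"])
E
```

```text
[  84.35752955   -0.35266753 -141.73760702] [[-0.    -0.945 -0.327]
 [ 1.    -0.    -0.001]
 [ 0.001 -0.327  0.945]] 349.13738245976924 0.5
```

Request:
{"api": "servo_tool", "payload": {"deltas": [{"x": 31,"y": -38,"rz": 0.04},{"x": 62,"y": -77,"rz": 0.08},{"x": 93,"y": -115,"rz": 0.12},{"x": 124,"y": -153,"rz": 0.16},{"x": 155,"y": -192,"rz": 0.2},{"x": 186,"y": -230,"rz": 0.24},{"x": 217,"y": -268,"rz": 0.28},{"x": 248,"y": -306,"rz": 0.32},{"x": 270,"y": -345,"rz": 0.36},{"x": 270,"y": -383,"rz": 0.385}], "newtons": 60}}

```text
invalid input
```

Request:
{"api": "servo_tool", "payload": {"deltas": [{"x": 31,"y": -38,"z": 0,"rx": 0,"ry": 0,"rz": 0.04,"gripper": 1},{"x": 62,"y": -77,"z": 0,"rx": 0,"ry": 0,"rz": 0.08,"gripper": 1},{"x": 93,"y": -115,"z": 0,"rx": 0,"ry": 0,"rz": 0.12,"gripper": 1},{"x": 124,"y": -153,"z": 0,"rx": 0,"ry": 0,"rz": 0.16,"gripper": 1},{"x": 155,"y": -192,"z": 0,"rx": 0,"ry": 0,"rz": 0.2,"gripper": 1},{"x": 186,"y": -230,"z": 0,"rx": 0,"ry": 0,"rz": 0.24,"gripper": 1},{"x": 217,"y": -268,"z": 0,"rx": 0,"ry": 0,"rz": 0.28,"gripper": 1},{"x": 248,"y": -306,"z": 0,"rx": 0,"ry": 0,"rz": 0.32,"gripper": 1},{"x": 270,"y": -345,"z": 0,"rx": 0,"ry": 0,"rz": 0.36,"gripper": 1},{"x": 290,"y": -383,"z": 0,"rx": 0,"ry": 0,"rz": 0.385,"gripper": 1}], "newtons": 60}}

```text
clock: 1.5
eef_pos: [502.9, 203.2, 231.5]
tcp_rot: [3.141, 0.001, -3.101]
contact_force: [0.4, -0.7, 0.0]
opening: 1.001
grasp_force: 0.0
```

```bash
python3 - <<'E'
from rig import r
from h import *
import pickle
p=r.camera_params("wrist");f=r.grab_frame("wrist");cv2.imwrite("pics/w1.png",f);pickle.dump(p,open("w1.pkl","wb"))
print(proj(p,[[521,205,58]]),p["eye"])
E
```

```text
[[279.99715539 213.28565209]] [418.43625407 199.43671812 373.15599798]
```

View pics/w1.png

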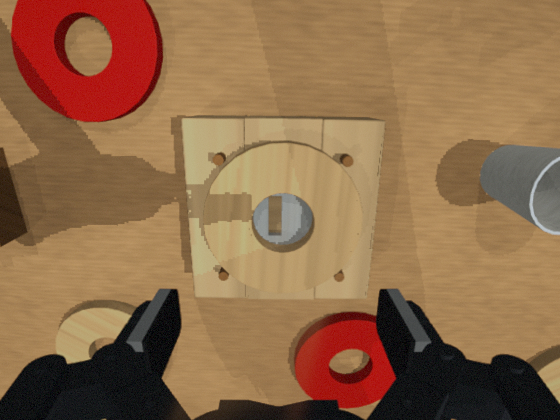

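The wrist picture shows the jig top with corners (183,117), (384,121), (368,297), (196,298). The hole is at (282,221) and the dark slot at about (268–282, 197–236), left of the hole's centre (−y). The cup is to the right at (530,190).

```bash
python3 - <<'E'
from h import *
import pickle
np.set_printoptions(precision=1,suppress=True)
p=pickle.load(open("w1.pkl","rb"));f=cv2.imread("pics/w1.png").astype(int)
j=ray(p,[(183,117),(384,121),(368,297),(196,298)],60);print(j,j.mean(0))
for a in range(4): d=j[(a+1)%4]-j[a]; print(np.hypot(*d),np.degrees(np.arctan2(d[1],d[0])))
q=ray(p,[(219,158),(347,159),(339,275),(223,275)],76);print("pegs",q,q.mean(0))
d=f[:,:,2]-f[:,:,0]  # brown: R-B
for v in (202,216,230): print(v,d[v,258:296])
print(d[190:244,275])
m=(d[195:242,260:292]>20).astype(np.uint8); n,l,st,ce=cv2.connectedComponentsWithStats(m); print(st,ce)
k=l[20,15]; ys,xs=np.nonzero(l==k); rc=cv2.minAreaRect(np.c_[xs+260,ys+195].astype(np.float32)); print(rc); print(ray(p,[rc[0]],57),ray(p,cv2.boxPoints(rc),57))
E
```

```text
[[435.7 117.1]
 [432.  292.1]
 [607.7 299.8]
 [616.  121.8]] [522.9 207.7]
175.10886970020303 91.21277430103119
175.8557710442733 2.500555820541323
178.1734510725189 -87.32437657733574
180.36238077156162 -178.48680543011233
pegs [[467.7 150.7]
 [464.2 259.8]
 [574.9 263.6]
 [579.3 152.8]] [521.5 206.7]
202 [74 67 31  5 -3 -5 -1 -4 -3 -2 18 53 56 55 54 54 53 54 56 54 56 56 54 36
  6 -2 -1 -2  0  2  1  1  1  1  1  1  2  3]
216 [-2 -2 -2 -3 -3 -2 -3 -3 -2  0 14 52 54 53 52 53 51 53 51 54 52 53 50 27
  0  0  1  2  2  1  3  4  4  4  2  3  2  4]
230 [-4 -3 -2 -3 -2 -1 -1 -2 -2  1 14 43 45 45 44 47 45 44 45 51 50 50 47 24
  4  2  3  4  3  2  3  4  0  2  1  1  1  1]
[76 76 75 75 21  7 38 51 55 53 52 55 54 55 55 55 57 54 52 52 52 52 50 52
 51 51 53 53 52 54 54 53 53 54 54 52 53 54 51 50 44 44 32 14 13  6  4  5
  5  4  6  7  7 16]
[[  0   0  32  47 948]
 [  0   0  22  38 528]
 [  0  41   9   6  28]] [[16.7 25.4]
 [14.  17.5]
 [ 2.6 44.5]]
((270.5, 213.5), (37.0, 21.0), 90.0)
[[521.9 196. ]] [[504.1 185.6]
 [503.3 205.2]
 [540.4 206.8]
 [541.2 186.4]]
```

Request:
{"api": "servo_tool", "payload": {"deltas": [{"x": 2,"y": -45,"z": 0,"rx": 0,"ry": 0,"rz": 0.0,"gripper": 1},{"x": 4,"y": -90,"z": 0,"rx": 0,"ry": 0,"rz": 0.01,"gripper": 1},{"x": 6,"y": -135,"z": 0,"rx": 0,"ry": 0,"rz": 0.01,"gripper": 1},{"x": 8,"y": -180,"z": 0,"rx": 0,"ry": 0,"rz": 0.01,"gripper": 1},{"x": 8,"y": -225,"z": 0,"rx": 0,"ry": 0,"rz": 0.01,"gripper": 1},{"x": 8,"y": -270,"z": 0,"rx": 0,"ry": 0,"rz": 0.01,"gripper": 1},{"x": 8,"y": -310,"z": 0,"rx": 0,"ry": 0,"rz": 0.01,"gripper": 1},{"x": 8,"y": -348,"z": 0,"rx": 0,"ry": 0,"rz": 0.01,"gripper": 1},{"x": 8,"y": -348,"z": 0,"rx": 0,"ry": 0,"rz": 0.01,"gripper": 1}]}}

```text
clock: 2.45
eef_pos: [509.9, -146.8, 231.5]
tcp_rot: [-3.14, 0.001, -3.096]
contact_force: [-0.5, 0.3, -0.8]
opening: 1.005
grasp_force: 0.0
```

```bash
python3 - <<'E'
from rig import r
from h import *
import pickle
np.set_printoptions(precision=1,suppress=True)
p1=pickle.load(open("w1.pkl","rb"))
print("slot",ray(p1,[(274.8,216),(274.8,214.5),(268.3,202),(281.5,202),(268.3,230),(281.3,230)],58))
p=r.camera_params("wrist");f=r.grab_frame("wrist");cv2.imwrite("pics/w2.png",f);pickle.dump(p,open("w2.pkl","wb"))
print(proj(p,[[529.7,-145,104],[529.7,-145,51],[525,-148,45]]))
E
```

```text
slot [[523.9 200.2]
 [522.4 200.1]
 [510.3 193.6]
 [509.8 205.9]
 [538.4 194.4]
 [537.9 207. ]]
[[280.3 232.5]
 [280.1 212.8]
 [277.3 206.2]]
```

View pics/w2.png

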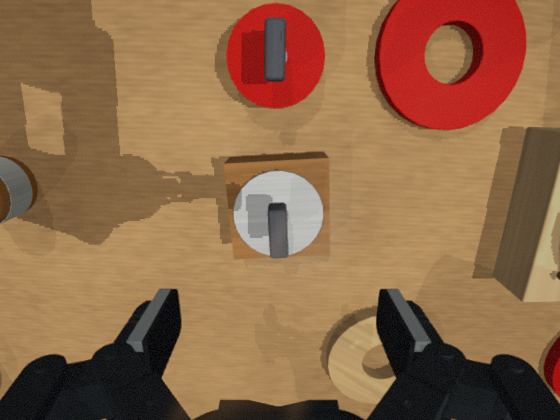

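The wrist picture shows the washer at (278,213) on the holder and the dark grip bar from (277,203) to (279,258). The red decoy bolt is apart at (276,55) and the jar at the left edge (12,190).

```bash
python3 - <<'E'
from h import *
import pickle
np.set_printoptions(precision=1,suppress=True)
p=pickle.load(open("w2.pkl","rb"));f=cv2.imread("pics/w2.png").astype(int)
g=f.max(2)
for v in (206,215,225,235,245,254): 
    a=g[v,255:305]; x=np.nonzero(a<105)[0]; print(v,x.min()+255,x.max()+255,a[8:40])
print(g[196:266,278])
E
```

```text
206 268 285 [142 143 143 143 131  79  39  41  40  38  47  48  42  44  44  48  46  48
  51  52  50  51  76 134 185 183 185 186 184 183 183 184]
215 268 286 [140 141 139 134 107  62  72  79  86  87  89  89  89  93  92  91  89  89
  92  95  90  88  87  88 125 153 180 183 182 182 181 182]
225 268 286 [139 139 141 139 130  87  72  79  83  85  89  89  91  97  94  96  99  96
  97 100  97  99  95  96 135 174 176 175 176 179 189 188]
235 269 286 [149 146 144 147 147 134  76  80  87  94  96  95  99 101 101 103 102 101
 101  99 103  95  92  92 124 177 178 176 177 176 179 188]
245 270 287 [185 188 185 186 187 177 123  91  94  99 102  98 100 101 101 101 102  98
  98  93  95  93  89  86  96 143 178 178 178 177 182 190]
254 270 287 [161 162 166 169 178 186 172 102  93  99 103 100 101 101  99 100  97  95
  96  98  92  96  96  93  93 135 169 168 159 151 150 149]
[193 193 192 193 193 192 143  70  44  44  48  47  46  52  70  82  85  88
  94  91  92  89  94  97  94  96  92  97  97  96  98  97  99 100  95 100
 102  99 102 103 104 103 103 103 105 103 103 103 102 101 102  99 103 103
  98 101  99 100 100  97  99  96 148 168 164 162 164 166 178 177]
```

```bash
python3 - <<'E'
from h import *
import pickle
np.set_printoptions(precision=2,suppress=True)
p=pickle.load(open("w2.pkl","rb"))
q=ray(p,[(267.3,210.3),(286.3,210.3),(288.0,258),(270,258)],104);print(q,q.mean(0))
a=(q[2]+q[3]-q[0]-q[1])/2;print(np.hypot(*a),np.degrees(np.arctan2(a[1],a[0])))
for i in(0,2): print(np.hypot(*(q[i]-q[i+1])))
print("washer",ray(p,[(278.5,213.3)],51), "holder",ray(p,[(225,164),(328,158),(329,257),(236,259)],45))
E
```

```text
[[ 510.93 -156.39]
 [ 510.22 -141.05]
 [ 552.54 -137.36]
 [ 553.25 -152.62]] [ 531.73 -146.85]
42.48095531630541 5.037463629751928
15.360358102681708
15.277249133702899
washer [[ 530.32 -146.53]] holder [[ 485.62 -199.21]
 [ 475.52 -102.47]
 [ 577.36  -92.09]
 [ 584.09 -188.21]]
```

Request:
{"api": "servo_tool", "payload": {"deltas": [{"x": 12,"y": 0,"z": -30,"rx": 0,"ry": 0,"rz": 0.035,"gripper": 1},{"x": 21,"y": 0,"z": -65,"rx": 0,"ry": 0,"rz": 0.035,"gripper": 1},{"x": 21,"y": 0,"z": -100,"rx": 0,"ry": 0,"rz": 0.035,"gripper": 1},{"x": 21,"y": 0,"z": -130,"rx": 0,"ry": 0,"rz": 0.035,"gripper": 1},{"x": 21,"y": 0,"z": -148,"rx": 0,"ry": 0,"rz": 0.035,"gripper": 0.5},{"x": 21,"y": 0,"z": -156,"rx": 0,"ry": 0,"rz": 0.035,"gripper": 0},{"x": 21,"y": 0,"z": -156,"rx": 0,"ry": 0,"rz": 0.035,"gripper": -1},{"x": 21,"y": 0,"z": -156,"rx": 0,"ry": 0,"rz": 0.035,"gripper": -1},{"x": 21,"y": 0,"z": -156,"rx": 0,"ry": 0,"rz": 0.035,"gripper": -1},{"x": 21,"y": 0,"z": -156,"rx": 0,"ry": 0,"rz": 0.035,"gripper": -1}], "newtons": 80}}

```text
clock: 3.5
eef_pos: [531.9, -143.2, 76.6]
tcp_rot: [-3.141, 0.002, -3.057]
contact_force: [0.4, 0.8, 2.8]
opening: 0.169
grasp_force: 79.6
```

Request:
{"api": "servo_tool", "payload": {"deltas": [{"x": 0,"y": 0,"z": 0,"rx": 0,"ry": 0,"rz": 0,"gripper": -1},{"x": 0,"y": 0,"z": 0,"rx": 0,"ry": 0,"rz": 0,"gripper": -1}]}}

```text
clock: 3.7
eef_pos: [531.8, -143.2, 76.1]
tcp_rot: [-3.141, 0.002, -3.058]
contact_force: [3.0, -0.1, 3.2]
opening: 0.169
grasp_force: 79.7
```

```bash
python3 - <<'E'
from rig import r
s=r.sense();print({k:s[k] for k in("clock","qpos","eef_pos","contact_force","wrist_torque","opening")})
E
```

```text
{'clock': 3.7, 'qpos': array([-2.65819993e-01,  4.37235712e-01,  1.91574331e+00,  2.66158290e-04,
        7.86392915e-01, -1.92083067e+00]), 'eef_pos': array([ 531.795969  , -143.16692455,   76.06145838]), 'contact_force': array([ 3.02185215, -0.11001937,  3.16687349]), 'wrist_torque': array([ 0.06629117, -0.36755812,  0.03688553]), 'opening': 0.16921593397630347}
```

Request:
{"api": "servo_tool", "payload": {"deltas": [{"x": 0,"y": 0,"z": 25,"rx": 0,"ry": 0,"rz": 0,"gripper": -1},{"x": 0,"y": 0,"z": 60,"rx": 0,"ry": 0,"rz": 0,"gripper": -1},{"x": 0,"y": 10,"z": 90,"rx": 0,"ry": 0,"rz": -0.01,"gripper": -1},{"x": 0,"y": 45,"z": 110,"rx": 0,"ry": 0,"rz": -0.02,"gripper": -1},{"x": -2,"y": 90,"z": 110,"rx": 0,"ry": 0,"rz": -0.03,"gripper": -1},{"x": -4,"y": 135,"z": 110,"rx": 0,"ry": 0,"rz": -0.046,"gripper": -1},{"x": -6,"y": 180,"z": 110,"rx": 0,"ry": 0,"rz": -0.046,"gripper": -1},{"x": -7.3,"y": 225,"z": 110,"rx": 0,"ry": 0,"rz": -0.046,"gripper": -1},{"x": -7.3,"y": 270,"z": 110,"rx": 0,"ry": 0,"rz": -0.046,"gripper": -1},{"x": -7.3,"y": 310,"z": 110,"rx": 0,"ry": 0,"rz": -0.046,"gripper": -1}]}}

```text
clock: 4.7
eef_pos: [522.6, 168.9, 184.9]
tcp_rot: [-3.141, -0.001, -3.103]
contact_force: [0.7, 0.0, -1.5]
opening: 0.171
grasp_force: 79.2
```

Request:
{"api": "servo_tool", "payload": {"deltas": [{"x": 0,"y": 25,"z": 0,"rx": 0,"ry": 0,"rz": 0,"gripper": -1},{"x": 0,"y": 33.7,"z": 0,"rx": 0,"ry": 0,"rz": 0,"gripper": -1},{"x": 0,"y": 33.7,"z": 0,"rx": 0,"ry": 0,"rz": 0,"gripper": -1},{"x": 0,"y": 33.7,"z": 0,"rx": 0,"ry": 0,"rz": 0,"gripper": -1},{"x": 0,"y": 33.7,"z": 0,"rx": 0,"ry": 0,"rz": 0,"gripper": -1}]}}

```text
clock: 5.2
eef_pos: [523.4, 199.3, 185.1]
tcp_rot: [-3.141, -0.001, -3.105]
contact_force: [0.7, 0.2, -2.1]
opening: 0.168
grasp_force: 79.2
```

```bash
python3 - <<'E'
from rig import r
from h import *
import pickle
p=r.camera_params("wrist");f=r.grab_frame("wrist");cv2.imwrite("pics/w3.png",f);pickle.dump(p,open("w3.pkl","wb"))
s=r.sense();print({k:s[k] for k in("clock","qpos","eef_pos","contact_force","wrist_torque","opening")})
e=s["eef_pos"]
print(proj(p,[[524,200.2,58],[e[0],e[1],e[2]-64],[e[0]-18,e[1],e[2]-64]]))
E
```

```text
{'clock': 5.25, 'qpos': array([ 3.61365262e-01,  3.03133991e-01,  1.81777496e+00, -2.43206698e-04,
        1.02113760e+00, -1.24606946e+00]), 'eef_pos': array([523.53347005, 199.40352748, 185.21689261]), 'contact_force': array([-0.1222648 , -0.17568316, -2.25920387]), 'wrist_torque': array([-0.00610448,  0.04289399, -0.01326647]), 'opening': 0.16911032341571489}
[[280.06425958 210.62769751]
 [279.19975886 239.86445544]
 [280.2886444  212.94818844]]
```

View pics/w3.png

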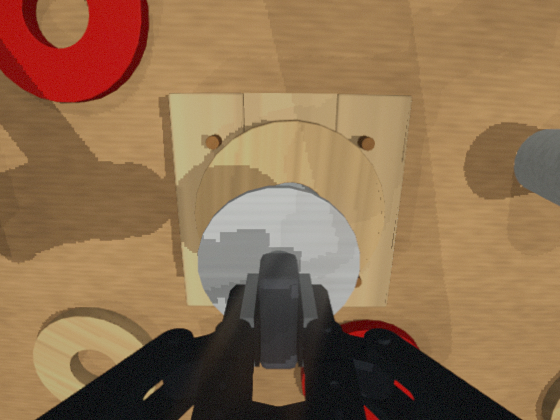

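The wrist picture shows the bolt held upright in the fingers. Its washer covers columns 199–360 with its near edge at row 186, over the disc, which is centred near (290,205).

```bash
python3 - <<'E'
from h import *
import pickle
np.set_printoptions(precision=1,suppress=True)
p=pickle.load(open("w3.pkl","rb"))
z=185.2-64+39
w=ray(p,[(199,258),(360,258),(279.5,186)],z);print("washer",w)
f=cv2.imread("pics/w3.png").astype(int).max(2)
print(f[240:262,279],f[270,252:306])
# grip near end: bottom z=TCP+2 , top z=TCP+28
for z in (187,213): print(ray(p,[(279,252),(279,259)],z))
E
```

```text
washer [[519.4 156.9]
 [516.3 241.7]
 [479.1 197.8]]
[188 188 186 187 187 185 184 145 135 136 119  98  90  75  68  66  65  62
  60  61  61  65] [142 141 141 141 142 140 137  96  71  65  69  64  65  62  62  63  62  60
  62  62  59  58  61  57  60  60  64  61  66  66  63  66  69  70  72  70
  70  68  71  70  74  73  72  74  73  80 105 120 135 165 166 166 166 166]
[[502.3 198.4]
 [505.6 198.6]]
[[490.5 198. ]
 [493.3 198.1]]
```

Request:
{"api": "servo_tool", "payload": {"deltas": [{"x": 0.5,"y": 0.6,"z": -15,"rx": 0,"ry": 0,"rz": 0,"gripper": -1},{"x": 0.5,"y": 0.6,"z": -33,"rx": 0,"ry": 0,"rz": 0,"gripper": -1},{"x": 0.5,"y": 0.6,"z": -48,"rx": 0,"ry": 0,"rz": 0,"gripper": -1},{"x": 0.5,"y": 0.6,"z": -56,"rx": 0,"ry": 0,"rz": 0,"gripper": -1},{"x": 0.5,"y": 0.6,"z": -58,"rx": 0,"ry": 0,"rz": 0,"gripper": -1},{"x": 0.5,"y": 0.6,"z": -58,"rx": 0,"ry": 0,"rz": 0,"gripper": -1},{"x": 0.5,"y": 0.6,"z": -58,"rx": 0,"ry": 0,"rz": 0,"gripper": -1},{"x": 0.5,"y": 0.6,"z": -58,"rx": 0,"ry": 0,"rz": 0,"gripper": -1}]}}

```text
clock: 6.05
eef_pos: [524.5, 201.4, 128.0]
tcp_rot: [3.141, 0.001, -3.103]
contact_force: [-0.7, 0.2, -1.5]
opening: 0.167
grasp_force: 79.2
```

Request:
{"api": "servo_tool", "payload": {"deltas": [{"x": 0,"y": 0,"z": -1,"rx": 0,"ry": 0,"rz": 0,"gripper": -1},{"x": 0,"y": 0,"z": -2,"rx": 0,"ry": 0,"rz": 0,"gripper": -1},{"x": 0,"y": 0,"z": -3,"rx": 0,"ry": 0,"rz": 0,"gripper": -1}]}}

```text
clock: 6.35
eef_pos: [524.1, 201.3, 124.3]
tcp_rot: [3.142, 0.0, -3.103]
contact_force: [0.1, 0.5, -1.6]
opening: 0.17
grasp_force: 79.2
```

Request:
{"api": "servo_tool", "payload": {"deltas": [{"x": 0,"y": -0.9,"z": 0,"rx": 0,"ry": 0,"rz": 0,"gripper": -1},{"x": 0,"y": -0.9,"z": -1,"rx": 0,"ry": 0,"rz": 0,"gripper": -1},{"x": 0,"y": -0.9,"z": -2,"rx": 0,"ry": 0,"rz": 0,"gripper": -1},{"x": 0,"y": -0.9,"z": -3,"rx": 0,"ry": 0,"rz": 0,"gripper": -1},{"x": 0,"y": -0.9,"z": -3,"rx": 0,"ry": 0,"rz": 0,"gripper": -1}]}}

```text
clock: 6.85
eef_pos: [523.9, 200.4, 121.1]
tcp_rot: [-3.141, -0.0, -3.103]
contact_force: [-0.2, -0.8, -2.2]
opening: 0.174
grasp_force: 79.2
```

Request:
{"api": "servo_tool", "payload": {"deltas": [{"x": 0,"y": 0,"z": -0.7,"rx": 0,"ry": 0,"rz": 0,"gripper": -1},{"x": 0,"y": 0,"z": -1.4,"rx": 0,"ry": 0,"rz": 0,"gripper": -1},{"x": 0,"y": 0,"z": -2,"rx": 0,"ry": 0,"rz": 0,"gripper": -1}]}}

```text
clock: 7.15
eef_pos: [524.0, 200.4, 119.2]
tcp_rot: [-3.142, 0.0, -3.103]
contact_force: [-0.3, -0.0, -3.3]
opening: 0.167
grasp_force: 79.2
```

Request:
{"api": "servo_tool", "payload": {"deltas": [{"x": 0,"y": 0,"z": -1,"rx": 0,"ry": 0,"rz": 0,"gripper": -1},{"x": 0,"y": 0,"z": -2,"rx": 0,"ry": 0,"rz": 0,"gripper": -1},{"x": 0,"y": 0,"z": -3,"rx": 0,"ry": 0,"rz": 0,"gripper": -1}]}}

```text
clock: 7.45
eef_pos: [524.0, 200.4, 116.2]
tcp_rot: [-3.142, -0.0, -3.103]
contact_force: [0.5, -0.4, -1.9]
opening: 0.172
grasp_force: 79.2
```

Request:
{"api": "servo_tool", "payload": {"deltas": [{"x": 0,"y": 0,"z": -1,"rx": 0,"ry": 0,"rz": 0,"gripper": -1},{"x": 0,"y": 0,"z": -2,"rx": 0,"ry": 0,"rz": 0,"gripper": -1},{"x": 0,"y": 0,"z": -3,"rx": 0,"ry": 0,"rz": 0,"gripper": -1}]}}

```text
clock: 7.75
eef_pos: [524.0, 200.4, 113.2]
tcp_rot: [3.142, -0.0, -3.103]
contact_force: [-1.2, -0.6, -1.3]
opening: 0.172
grasp_force: 79.2
```

Head is in the slot with no contact. Now down onto the washer.

Request:
{"api": "servo_tool", "payload": {"deltas": [{"x": 0,"y": 0,"z": -1,"rx": 0,"ry": 0,"rz": 0,"gripper": -1},{"x": 0,"y": 0,"z": -2,"rx": 0,"ry": 0,"rz": 0,"gripper": -1},{"x": 0,"y": 0,"z": -3,"rx": 0,"ry": 0,"rz": 0,"gripper": -1},{"x": 0,"y": 0,"z": -4,"rx": 0,"ry": 0,"rz": 0,"gripper": -1},{"x": 0,"y": 0,"z": -5,"rx": 0,"ry": 0,"rz": 0,"gripper": -1},{"x": 0,"y": 0,"z": -5,"rx": 0,"ry": 0,"rz": 0,"gripper": -1}]}}

```text
clock: 8.35
eef_pos: [524.1, 200.4, 108.5]
tcp_rot: [3.142, 0.0, -3.103]
contact_force: [-2.0, -0.1, 5.9]
opening: 0.172
grasp_force: 80.2
```

Request:
{"api": "servo_tool", "payload": {"deltas": [{"x": 0,"y": 0,"z": -1.5,"rx": 0,"ry": 0,"rz": 0,"gripper": -1},{"x": 0,"y": 0,"z": -3,"rx": 0,"ry": 0,"rz": 0,"gripper": -1},{"x": 0,"y": 0,"z": -4.5,"rx": 0,"ry": 0,"rz": 0,"gripper": -1},{"x": 0,"y": 0,"z": -6,"rx": 0,"ry": 0,"rz": 0,"gripper": -1},{"x": 0,"y": 0,"z": -6,"rx": 0,"ry": 0,"rz": 0,"gripper": -1}]}}

```text
clock: 8.85
eef_pos: [524.1, 200.4, 102.9]
tcp_rot: [3.142, 0.0, -3.103]
contact_force: [-3.7, -1.6, 10.7]
opening: 0.172
grasp_force: 81.0
```

Request:
{"api": "servo_tool", "payload": {"deltas": [{"x": -0.3,"y": 0,"z": -1,"rx": 0,"ry": 0,"rz": 0,"gripper": -1},{"x": -0.3,"y": 0,"z": -2,"rx": 0,"ry": 0,"rz": 0,"gripper": -1},{"x": -0.3,"y": 0,"z": -3,"rx": 0,"ry": 0,"rz": 0,"gripper": -1},{"x": -0.3,"y": 0,"z": -3.4,"rx": 0,"ry": 0,"rz": 0,"gripper": -1},{"x": -0.3,"y": 0,"z": -3.4,"rx": 0,"ry": 0,"rz": 0,"gripper": -1}]}}

```text
clock: 9.35
eef_pos: [524.1, 200.4, 100.0]
tcp_rot: [3.141, 0.001, -3.103]
contact_force: [-4.3, -2.6, 14.2]
opening: 0.176
grasp_force: 81.5
```

Request:
{"api": "servo_tool", "payload": {"deltas": [{"x": 0,"y": 0,"z": 0,"rx": 0,"ry": 0,"rz": -0.06,"gripper": -1},{"x": 0,"y": 0,"z": 0,"rx": 0,"ry": 0,"rz": -0.12,"gripper": -1},{"x": 0,"y": 0,"z": 0,"rx": 0,"ry": 0,"rz": -0.18,"gripper": -1},{"x": 0,"y": 0,"z": 0,"rx": 0,"ry": 0,"rz": -0.24,"gripper": -1},{"x": 0,"y": 0,"z": 0,"rx": 0,"ry": 0,"rz": -0.3,"gripper": -1}]}}

```text
clock: 9.85
eef_pos: [525.6, 201.1, 100.6]
tcp_rot: [3.139, 0.004, 2.878]
contact_force: [-0.5, -0.8, 14.6]
opening: 0.172
grasp_force: 81.6
```

```bash
python3 - <<'E'
from rig import r
s=r.sense();print({k:s[k] for k in("clock","eef_pos","tcp_rot","contact_force","wrist_torque","opening")})
E
```

```text
{'clock': 9.85, 'eef_pos': array([525.61336419, 201.10627862, 100.57270088]), 'tcp_rot': array([3.13933299, 0.00351784, 2.87805873]), 'contact_force': array([-0.46673133, -0.75237074, 14.5922942 ]), 'wrist_torque': array([-0.13108476,  0.20655213,  0.36942925]), 'opening': 0.17173671803539378}
```

Request:
{"api": "servo_tool", "payload": {"deltas": [{"x": 0,"y": 0,"z": 0,"rx": 0,"ry": 0,"rz": -0.08,"gripper": -1},{"x": 0,"y": 0,"z": 0,"rx": 0,"ry": 0,"rz": -0.16,"gripper": -1},{"x": 0,"y": 0,"z": 0,"rx": 0,"ry": 0,"rz": -0.24,"gripper": -1},{"x": 0,"y": 0,"z": 0,"rx": 0,"ry": 0,"rz": -0.32,"gripper": -1},{"x": 0,"y": 0,"z": 0,"rx": 0,"ry": 0,"rz": -0.4,"gripper": -1},{"x": 0,"y": 0,"z": 0,"rx": 0,"ry": 0,"rz": -0.4,"gripper": -1}]}}

```text
clock: 10.45
eef_pos: [525.9, 201.2, 100.7]
tcp_rot: [3.138, 0.003, 2.477]
contact_force: [-0.1, 0.2, 14.6]
opening: 0.172
grasp_force: 81.5
```

```bash
python3 - <<'E'
from rig import r
s=r.sense();print({k:s[k] for k in("clock","eef_pos","tcp_rot","contact_force","wrist_torque","opening")})
E
```

```text
{'clock': 10.45, 'eef_pos': array([525.92174284, 201.22469401, 100.68954778]), 'tcp_rot': array([3.13754616e+00, 2.62410643e-03, 2.47742743e+00]), 'contact_force': array([-0.06877993,  0.20933509, 14.59962175]), 'wrist_torque': array([-0.14919337,  0.1098281 , -0.04390795]), 'opening': 0.17182658028702902}
```

Request:
{"api": "servo_tool", "payload": {"deltas": [{"x": -0.3,"y": -0.1,"z": 0,"rx": 0,"ry": 0,"rz": -0.1,"gripper": -1},{"x": -0.6,"y": -0.2,"z": 0,"rx": 0,"ry": 0,"rz": -0.2,"gripper": -1},{"x": -0.9,"y": -0.4,"z": 0,"rx": 0,"ry": 0,"rz": -0.3,"gripper": -1},{"x": -1.2,"y": -0.6,"z": 0,"rx": 0,"ry": 0,"rz": -0.4,"gripper": -1},{"x": -1.5,"y": -0.6,"z": 0,"rx": 0,"ry": 0,"rz": -0.5,"gripper": -1},{"x": -1.5,"y": -0.6,"z": 0,"rx": 0,"ry": 0,"rz": -0.6,"gripper": -1},{"x": -1.5,"y": -0.6,"z": 0,"rx": 0,"ry": 0,"rz": -0.7,"gripper": -1},{"x": -1.5,"y": -0.6,"z": 0,"rx": 0,"ry": 0,"rz": -0.8,"gripper": -1},{"x": -1.5,"y": -0.6,"z": 0,"rx": 0,"ry": 0,"rz": -0.87,"gripper": -1},{"x": -1.5,"y": -0.6,"z": 0,"rx": 0,"ry": 0,"rz": -0.87,"gripper": -1}]}}

```text
clock: 11.45
eef_pos: [524.5, 200.6, 100.7]
tcp_rot: [3.137, -0.001, 1.608]
contact_force: [0.1, 0.9, 13.7]
opening: 0.169
grasp_force: 81.5
```

```bash
python3 - <<'E'
from rig import r
s=r.sense();print({k:s[k] for k in("clock","eef_pos","tcp_rot","contact_force","wrist_torque","opening")})
E
```

```text
{'clock': 11.45, 'eef_pos': array([524.48174648, 200.56521722, 100.67274882]), 'tcp_rot': array([ 3.13694138e+00, -1.30765996e-03,  1.60772031e+00]), 'contact_force': array([ 0.1227438 ,  0.87411464, 13.69218369]), 'wrist_torque': array([-0.16708311,  0.11315789, -0.05018061]), 'opening': 0.1691272990540013}
```

Request:
{"api": "servo_tool", "payload": {"deltas": [{"x": 0,"y": 0,"z": 1,"rx": 0,"ry": 0,"rz": 0,"gripper": -1},{"x": 0,"y": 0,"z": 2,"rx": 0,"ry": 0,"rz": 0,"gripper": -1},{"x": 0,"y": 0,"z": 3,"rx": 0,"ry": 0,"rz": 0,"gripper": -1},{"x": 0,"y": 0,"z": 4,"rx": 0,"ry": 0,"rz": 0,"gripper": -1},{"x": 0,"y": 0,"z": 5,"rx": 0,"ry": 0,"rz": 0,"gripper": -1},{"x": 0,"y": 0,"z": 5,"rx": 0,"ry": 0,"rz": 0,"gripper": -1}]}}

```text
clock: 12.05
eef_pos: [524.4, 200.5, 105.4]
tcp_rot: [3.137, -0.001, 1.61]
contact_force: [2.7, 0.7, 9.0]
opening: 0.173
grasp_force: 80.8
```

Request:
{"api": "servo_tool", "payload": {"deltas": [{"x": 0,"y": 0,"z": 0.6,"rx": 0,"ry": 0,"rz": 0,"gripper": -1},{"x": 0,"y": 0,"z": 1.2,"rx": 0,"ry": 0,"rz": 0,"gripper": -1},{"x": 0,"y": 0,"z": 1.2,"rx": 0,"ry": 0,"rz": 0,"gripper": -1}]}}

```text
clock: 12.35
eef_pos: [524.4, 200.5, 106.4]
tcp_rot: [3.137, -0.001, 1.61]
contact_force: [3.0, -0.3, 8.1]
opening: 0.175
grasp_force: 80.7
```

Request:
{"api": "servo_tool", "payload": {"deltas": [{"x": 0,"y": 0,"z": 0.6,"rx": 0,"ry": 0,"rz": 0,"gripper": -1},{"x": 0,"y": 0,"z": 1.2,"rx": 0,"ry": 0,"rz": 0,"gripper": -1},{"x": 0,"y": 0,"z": 1.2,"rx": 0,"ry": 0,"rz": 0,"gripper": -1}]}}

```text
clock: 12.65
eef_pos: [524.3, 200.5, 106.8]
tcp_rot: [3.137, -0.001, 1.61]
contact_force: [5.7, 1.7, -0.2]
opening: 0.169
grasp_force: 79.6
```

Request:
{"api": "servo_tool", "payload": {"deltas": [{"x": 0,"y": 0,"z": 0.5,"rx": 0,"ry": 0,"rz": 0,"gripper": -1},{"x": 0,"y": 0,"z": 1,"rx": 0,"ry": 0,"rz": 0,"gripper": -1},{"x": 0,"y": 0,"z": 1,"rx": 0,"ry": 0,"rz": 0,"gripper": -1}]}}

```text
clock: 12.95
eef_pos: [524.1, 200.5, 106.9]
tcp_rot: [3.138, -0.001, 1.61]
contact_force: [8.1, 3.0, -10.2]
opening: 0.171
grasp_force: 78.8
```

Request:
{"api": "servo_tool", "payload": {"deltas": [{"x": 0,"y": 0,"z": -0.7,"rx": 0,"ry": 0,"rz": 0,"gripper": -1},{"x": 0,"y": 0,"z": -1.3,"rx": 0,"ry": 0,"rz": 0,"gripper": -1},{"x": 0,"y": 0,"z": -1.3,"rx": 0,"ry": 0,"rz": 0,"gripper": -0.4},{"x": 0,"y": 0,"z": -1.3,"rx": 0,"ry": 0,"rz": 0,"gripper": 0},{"x": 0,"y": 0,"z": -1.3,"rx": 0,"ry": 0,"rz": 0,"gripper": 0.2},{"x": 0,"y": 0,"z": -1.3,"rx": 0,"ry": 0,"rz": 0,"gripper": 0.2},{"x": 0,"y": 0,"z": -1.3,"rx": 0,"ry": 0,"rz": 0,"gripper": 0.2}]}}

```text
clock: 13.65
eef_pos: [522.0, 199.7, 105.8]
tcp_rot: [-3.141, 0.0, 1.61]
contact_force: [0.3, 0.5, 0.4]
opening: 0.603
grasp_force: 0.0
```

Request:
{"api": "servo_tool", "payload": {"deltas": [{"x": 0,"y": 0,"z": 10,"rx": 0,"ry": 0,"rz": 0,"gripper": 0.2},{"x": 0,"y": 0,"z": 25,"rx": 0,"ry": 0,"rz": 0,"gripper": 0.2},{"x": 0,"y": 0,"z": 50,"rx": 0,"ry": 0,"rz": 0,"gripper": 0.2},{"x": 0,"y": 0,"z": 80,"rx": 0,"ry": 0,"rz": 0,"gripper": 0.2},{"x": 0,"y": 0,"z": 110,"rx": 0,"ry": 0,"rz": 0,"gripper": 0.2},{"x": 0,"y": 0,"z": 140,"rx": 0,"ry": 0,"rz": 0,"gripper": 0.2},{"x": 0,"y": 0,"z": 140,"rx": 0,"ry": 0,"rz": 0,"gripper": 0.2}]}}

```text
clock: 14.35
eef_pos: [524.5, 200.6, 251.1]
tcp_rot: [3.134, -0.002, 1.61]
contact_force: [-0.2, -0.3, 0.1]
opening: 0.6
grasp_force: 0.0
```

```bash
python3 - <<'E'
from rig import r
import cv2
f=r.grab_frame("wrist");cv2.imwrite("pics/w4.png",f)
g=r.grab_frame("side");cv2.imwrite("pics/s4.png",cv2.resize(g[140:320,170:370],(660,594),interpolation=cv2.INTER_CUBIC))
E
```

```text
(no output)
```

View pics/w4.png

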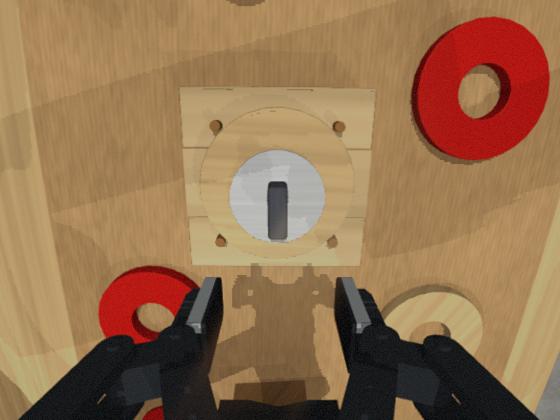

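The wrist picture shows the bolt standing in the jig with its grip at (278,210), along jig y. The washer at (277,196) lies flat on the disc, and the gripper is clear.

```bash
python3 -c "
from rig import r
print(r.sign_off())"
```

```text
the job is handed in; nothing more can be done
None
```

The lamp base is clamped: the T-head went through the slot without touching the plate, was turned a quarter turn and rose into the groove. It held against a light upward pull before I let go. I handed the job in at about 14.5 s with the gripper clear; no verdict came back.

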